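Set out the control vials for the blood analyser

TASK

Set out the four control vials for the analyser's morning check: stand each vial upright in the round holder of its cap's colour, one after another in the running order blue, green, yellow, red. Keep the vials upright and set them down without dropping them, and leave the white-capped vial and the wide green-lidded pot where they are.

Things in the scene. Friction and masses are not known exactly. Their poses are not given: they have to be found in the camera images.
- blue_vial: Loose upright control vial with a blue screw cap: brown round body 32 mm across and 50 mm high with a white label, above it the blue cap 34 mm across and 18 mm high, 68 mm high in all, about 60 g. Origin at the centre of its underside, z up its axis.
- green_vial: Loose upright control vial with a green screw cap: brown round body 32 mm across and 50 mm high with a white label, above it the green cap 34 mm across and 18 mm high, 68 mm high in all, about 60 g. Origin at the centre of its underside, z up its axis.
- yellow_vial: Loose upright control vial with a yellow screw cap: brown round body 32 mm across and 50 mm high with a white label, above it the yellow cap 34 mm across and 18 mm high, 68 mm high in all, about 60 g. Origin at the centre of its underside, z up its axis.
- red_vial: Loose upright control vial with a red screw cap: brown round body 32 mm across and 50 mm high with a white label, above it the red cap 34 mm across and 18 mm high, 68 mm high in all, about 60 g. Origin at the centre of its underside, z up its axis.
- blue_holder: Blue round vial holder, a shallow dish fast to the table: 80 mm across outside, 12 mm high, blue rim 10 mm wide, around a white round recess 60 mm across whose floor is 5 mm above the table. Origin at the centre of its underside, on the table, z up.
- green_holder: Green round vial holder, a shallow dish fast to the table: 80 mm across outside, 12 mm high, green rim 10 mm wide, around a white round recess 60 mm across whose floor is 5 mm above the table. Origin at the centre of its underside, on the table, z up.
- yellow_holder: Yellow round vial holder, a shallow dish fast to the table: 80 mm across outside, 12 mm high, yellow rim 10 mm wide, around a white round recess 60 mm across whose floor is 5 mm above the table. Origin at the centre of its underside, on the table, z up.
- red_holder: Red round vial holder, a shallow dish fast to the table: 80 mm across outside, 12 mm high, red rim 10 mm wide, around a white round recess 60 mm across whose floor is 5 mm above the table. Origin at the centre of its underside, on the table, z up.
- white_vial: Decoy: a loose vial of the same size and shape as the control vials (34 mm across, 68 mm high) but with a white cap; it stays where it is. Origin at the centre of its underside.
- wide_pot: Decoy: a loose wide low white pot with a green lid, 60 mm across and 48 mm high; not a vial, it stays where it is. Origin at the centre of its underside. All listed things stand mixed, at least 85 mm from centre to centre; among them, fast to the table, are also a flat grey timer (66 mm square, 20 mm high) and a small white cup (50 mm across, 40 mm high).

How it is judged (in metres and radians):
On the way, in this order (a step that is already met when the one before it is completed fails the run):
1. the blue-capped vial stands released in the blue holder (horizontal distance between blue_vial and blue_holder below 0.015 m and z of blue_vial in the frame of blue_holder between 0.002 and 0.009 m and angle between blue_vial's own z axis and vertical below 0.1 rad and contact force between the fingers and blue_vial below 0.1 N and linear speed of blue_vial below 0.03 m/s), for 0.2 s.
2. the green-capped vial stands released in the green holder (horizontal distance between green_vial and green_holder below 0.015 m and z of green_vial in the frame of green_holder between 0.002 and 0.009 m and angle between green_vial's own z axis and vertical below 0.1 rad and contact force between the fingers and green_vial below 0.1 N and linear speed of green_vial below 0.03 m/s), for 0.2 s.
3. the yellow-capped vial stands released in the yellow holder (horizontal distance between yellow_vial and yellow_holder below 0.015 m and z of yellow_vial in the frame of yellow_holder between 0.002 and 0.009 m and angle between yellow_vial's own z axis and vertical below 0.1 rad and contact force between the fingers and yellow_vial below 0.1 N and linear speed of yellow_vial below 0.03 m/s), for 0.2 s.
4. the red-capped vial stands released in the red holder (horizontal distance between red_vial and red_holder below 0.015 m and z of red_vial in the frame of red_holder between 0.002 and 0.009 m and angle between red_vial's own z axis and vertical below 0.1 rad and contact force between the fingers and red_vial below 0.1 N and linear speed of red_vial below 0.03 m/s), for 0.2 s.
At the end, for the whole second after the job is handed in: Each of the four control vials stands upright (within 0.1 rad), released and at rest on the floor of the holder of its own colour (anywhere in the recess: within 15 mm of its centre), and the white-capped vial and the wide pot are within 20 mm of where they began (all of step 1 and all of step 2 and all of step 3 and all of step 4 and distance of each of white_vial, wide_pot from where it was at the start of the episode below 0.02 m); the robot touches nothing.
It fails at once if a control vial is tipped over (more than 0.7 rad) (angle between any of blue_vial, green_vial, yellow_vial, red_vial's own z axis and vertical above 0.7 rad).
It fails at once if a control vial is dropped (falls untouched by the fingers at over 0.7 m/s, about 25 mm of fall) ((linear speed of blue_vial above 0.7 m/s and contact force between the fingers and blue_vial below 0.05 N) or (linear speed of green_vial above 0.7 m/s and contact force between the fingers and green_vial below 0.05 N) or (linear speed of yellow_vial above 0.7 m/s and contact force between the fingers and yellow_vial below 0.05 N) or (linear speed of red_vial above 0.7 m/s and contact force between the fingers and red_vial below 0.05 N)).
It fails at once if the white-capped vial or the wide pot is moved by more than 20 mm (distance of any of white_vial, wide_pot from where it was at the start of the episode above 0.02 m).
It also fails if it takes over 90 s, if anything falls off the work surface, if the arm or the gripper's body presses on something with over 40 N, if the wrist force passes 120 N, or if a joint passes its speed limit or range.

ROBOT

A 6-joint arm with a two-finger parallel gripper is mounted at the origin on the work surface. World frame = base frame: x ahead of the robot, y to its left, z up, the work surface at z = 0. Lengths are in mm, angles in rad, forces in N, time in s.
With the tool pointing down it reaches from about 275 to 750 mm from the base axis. Payload 10.2 kg.
Tool frame: the origin (TCP) lies at the very end of the fingers, on their centre line; the grasp point (between the pads) lies 19 mm behind it; z points along the fingers, y is the line along which they close (so a half turn about z gives the same grasp; the last joint's range is limited). The gripper opens to 85 mm and grips with 20 to 120 N. Pads are 22 mm wide; open, the fingers measure 114 mm over their backs; the gripper's body (76 mm by 85 mm) begins 54 mm behind the grasp point. The pads swing forward as they close: fully open they stand 13 mm farther back than shut.
Start: joints at [-1.488, 0.313, 1.498, -0, 1.331, -0.223], TCP at [158.042, -500.654, 231.294] pointing down, gripper open.
Joint ranges: [-2.94, 2.94], [-0.97, 2.17], [0.19, 2.56], [-1.23, 4.37], [0.02, 3.11], [-2.88, 2.88]. Speed limits (rad/s): [2.39, 2.39, 3.01, 3.14, 3.14, 3.14].

INTERFACE

Orientations are given as a unit quaternion [w, x, y, z].
In Python, from rig import * gives the robot as it stands. The module is installed in compiled form; this text tells all that it offers.
- The arm moves only by the shell command python3 -m crank 'ROWS' [FORCE]. ROWS is JSON, a list that holds one entry, the list of rows, each a list of 7 numbers: the shift along the tool's x, y, z in units of 25 mm (1.0 is 25 mm), then the turn, a rotation vector about the tool's x, y, z in units of 8 degrees (1.0 is 8 degrees), then the finger opening in mm, from 0 to 85.4. A call has exactly 8 rows; each row shifts and turns the commanded pose from where the row before left it, along the tool's axes as they then stand; what a row does not reach is not made up. A row lasts 1/10 s, in which the tool goes at most 50 mm and 8.59 degrees, less where a joint would pass 70% of its speed; a pose out of reach is approached as far as the arm can. A call is refused whole if a number of a shift passes 1 or a number of a turn 1, either way. A call with a gripper value outside its range is refused whole. The fingers move at their own pace and stop on an object; FORCE is the grip in N (left out, the last holds). Time passes only in rows, so rows that do not move let the fingers close, or fill a call up. It gives the time, the measured TCP pose, the force, the opening and the grip force at its end, in the units of the state.
- sense(): the state, without advancing time (a new reading comes with each control period).
- capture(name): name is "scene" or "top"; returns the picture (384x512x3 uint8, blue, green, red); there is no depth.
- camera_model(name): a dict with "fx", "fy", "cx", "cy" (pixels), "k1" (the pictures are not rectified: a ray, as slopes to the right and down, at radius r is drawn at 1 + k1 r^2 times it, then the intrinsics apply), "world_from_camera" (4x4, takes a point from camera to world coordinates). Camera axes: x right, y up, looking along -z (the intrinsics and any distortion apply to the point x, -y, -z); pixel columns grow to the right and rows downward; lengths in mm; the calibration is good to about 2 mm. A picture is of the moment at which its call begins. camera_model takes no time and is no camera call.
- finish_job(): hands the job in; it is judged then, once.
The state is a dict: "time_s": time; "joints": joint angles; "dq": joint speeds; "tau": joint torques, N m; "eef_pos": TCP position; "ee_rot": TCP orientation; "force": force on the tool from outside, world axes, zero at the start; "wrist_torque": the same for the moment, N m; "grip_width": opening from 0.0 (shut) to 1.0 (fully open); "grip_force": force on a finger pad.
Only numpy, scipy, OpenCV 4.12 (cv2) and the standard library are available. Lean on these libraries where they do the work, as an engineer would, in place of code of your own. Each camera call takes 0.05 s, during which the arm holds its last target. There are 200 camera calls.

## Working session

There is one attempt and no reset: what is moved stays moved. The work goes in short steps, Python scripts to look and compute and a shell command to move; the robot and the scene stay as the last step left them, time stands still between calls to the robot, and variables do not carry over. Pictures are saved under pics/ and viewed, at most 14 in all, crops included, and the job is handed in when it is done.

```bash
mkdir -p pics; python3 - <<'E'
from rig import *
import cv2
for n in("scene","top"):
    cv2.imwrite(f"pics/{n}0.png",capture(n)); m=camera_model(n); print(n,m)
print(sense())
E
```

```text
scene {'fx': 397.4449181742094, 'fy': 397.4449181742094, 'cx': 254.19384341934173, 'cy': 194.03707895930665, 'k1': -0.026857536238183016, 'world_from_camera': array([[-1.14853709e-01, -7.47404666e-01,  6.54366023e-01,
         1.10134223e+03],
       [ 9.93248764e-01, -7.55971675e-02,  8.79884150e-02,
         8.96777535e+01],
       [-1.62947341e-02,  6.60054039e-01,  7.51041375e-01,
         6.59608620e+02],
       [ 0.00000000e+00,  0.00000000e+00,  0.00000000e+00,
         1.00000000e+00]])}
top {'fx': 417.3917041215693, 'fy': 417.3917041215693, 'cx': 247.1638997700593, 'cy': 193.82233271515196, 'k1': -0.13133034342541397, 'world_from_camera': array([[ 1.26447110e-02,  9.92207069e-01, -1.23956622e-01,
         4.43008536e+02],
       [-9.99890000e-01,  1.15856818e-02, -9.26069647e-03,
        -1.73260232e+01],
       [-7.75240651e-03,  1.24060086e-01,  9.92244423e-01,
         8.91688180e+02],
       [ 0.00000000e+00,  0.00000000e+00,  0.00000000e+00,
         1.00000000e+00]])}
{'time_s': 0.1, 'joints': array([-1.48838552e+00,  3.13390063e-01,  1.49833661e+00,  3.68892134e-05,
        1.33099444e+00, -2.23371488e-01]), 'dq': array([-0.00059785, -0.00127055, -0.00246848,  0.00093147,  0.00011831,
        0.00034964]), 'tau': array([ 3.67385233e-03, -4.12895930e+01, -2.60141015e+01, -9.91760658e-05,
        3.00637170e-03, -7.44170592e-07]), 'eef_pos': array([ 158.03889904, -500.42045166,  230.80356488]), 'ee_rot': array([-5.61563611e-04,  9.88335409e-01,  1.52291825e-01,  5.76037874e-05]), 'force': array([-0.79910261, -0.56501197, -0.43759743]), 'wrist_torque': array([ 0.03820945, -0.01465454,  0.03494017]), 'grip_force': 0.0, 'grip_width': 0.9979210446776152}
```

View pics/top0.png

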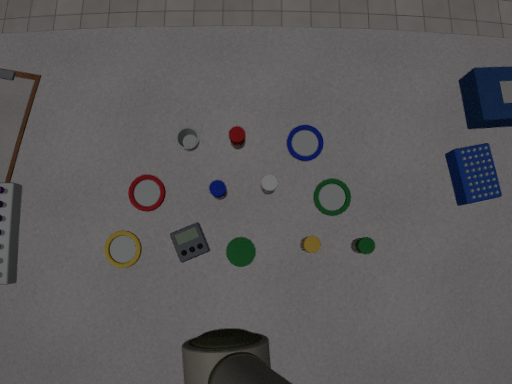

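View pics/scene0.png

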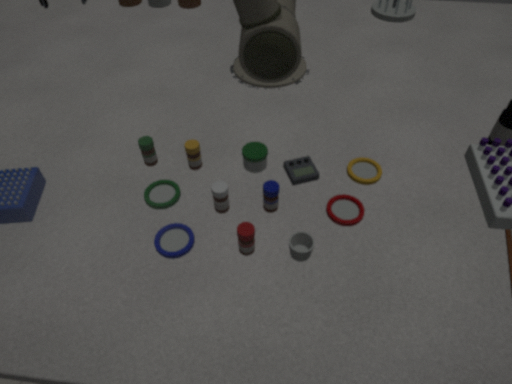

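Top view: vials are blue (218,189), red (237,135), yellow (312,244) and green (366,246). Holders are blue (305,143), green (332,197), red (147,193) and yellow (123,249). Decoys are the white vial (269,183) and the pot (240,251). The scene view shows the same layout.

```bash
cat > v.py <<'E'
from rig import *
import cv2, numpy as np
H={'blue':(105,130),'green':(50,85),'yellow':(16,32),'red':(170,188)}
def ray(n,uv):
    m=camera_model(n); K=np.array([[m['fx'],0,m['cx']],[0,m['fy'],m['cy']],[0,0,1]])
    x,y=cv2.undistortPoints(np.array([[uv]],float),K,np.array([m['k1'],0,0,0]))[0,0]
    W=m['world_from_camera']; return W[:3,3],W[:3,:3]@[x,-y,-1]
def onz(n,uv,z):
    o,d=ray(n,uv); return (o+d*(z-o[2])/d[2])[:2]
def tri(r):
    A=0;b=0
    for o,d in r:
        d=d/np.linalg.norm(d);P=np.eye(3)-np.outer(d,d);A=A+P;b=b+P@o
    return np.linalg.solve(A,b)
def blobs(n,im,c):
    h=cv2.cvtColor(im,cv2.COLOR_BGR2HSV); lo,hi=H[c]
    k=((h[...,0]>=lo)&(h[...,0]<=hi)&(h[...,1]>110)&(h[...,2]>40)).astype(np.uint8)
    out=[]
    for q in cv2.findContours(k,cv2.RETR_EXTERNAL,cv2.CHAIN_APPROX_NONE)[0]:
        a=cv2.contourArea(q)
        if a<60: continue
        M=cv2.moments(q);u=(M['m10']/a,M['m01']/a)
        p=onz(n,u,12 if a>600 else 62)
        if 150<p[0]<760 and abs(p[1])<420: out.append((int(a),np.round(u,1),np.round(p,1)))
    return out
def look(cs=H):
    for c in cs:
        for n in('top','scene'):
            print(c,n,*[f"a{a} px{u} z12{np.round(onz(n,u,12),1)} z60{np.round(onz(n,u,60),1)}" for a,u,p in blobs(n,capture(n),c)],sep='\n  ')
E
python3 -c "
from v import *
look()
print('white',onz('top',(269,183),66),'pot',onz('top',(240,251),48),'cup',onz('top',(188,140),30),'timer',onz('top',(190,242),20))"
```

```text
blue
  top
  a198 px[217.2 188.2] z12[564.2  54.9] z60[557.6  50.9]
  a970 px[304.6 142.4] z12[ 666.5 -132. ] z60[ 654.3 -125.8]
blue
  scene
  a961 px[173.9 240.1] z12[ 673.7 -130.4] z60[ 705.4 -114.1]
  a166 px[271. 188.] z12[515.8  48.5] z60[559.2  51.6]
green
  top
  a601 px[240.3 251.5] z12[431.1   3.7] z60[431.7   2.6]
  a182 px[365.9 245.2] z12[ 446.4 -261.5] z60[ 446.2 -248.2]
  a980 px[331.7 196.8] z12[ 548.6 -189.3] z60[ 542.9 -179.9]
green
  scene
  a280 px[254.5 150.6] z12[399.1  -1.4] z60[451.1   5.3]
yellow
  top
  a219 px[310.9 244. ] z12[ 448.3 -144.3] z60[ 448.  -137.4]
  a1020 px[122.4 248.9] z12[431.9 254.5] z60[432.5 239.6]
yellow
  scene
  a667 px[364.  170.4] z12[440.6 254.7] z60[489.6 242.5]
  a155 px[191.9 146.8] z12[ 400.3 -154.7] z60[ 452.2 -136.6]
red
  top
  a948 px[146.2 192.5] z12[553.2 207.6] z60[547.2 195.3]
  a167 px[236.6 134. ] z12[683.4  15.5] z60[670.3  13.7]
red
  scene
  a75 px[245.2 229.9] z12[634.3   6.8] z60[668.9  13. ]
white [568.48202885 -53.01962758] pot [432.5377588   3.4700293] cup [664.58115099 118.04876027] timer [449.25235454 108.75321145]
```

```bash
python3 -m crank '[[[0,0,0.5,0,0,0.55,70],[0,0,0.5,0,0,0.55,70],[0,0,0.5,0,0,0.55,70],[0,0,0.5,0,0,0.54,70],[0.5,-0.5,0,0,0,0,70],[0.7,-1,0,0,0,0,70],[0.7,-1,0,0,0,0,70],[0.7,-1,0,0,0,0,70]]]' 40; python3 -c "
from rig import *;s=sense();print(s['time_s'],s['eef_pos'],s['ee_rot'],s['joints'])"
```

```text
time_s: 1.3
eef_pos: [224.1, -411.6, 181.8]
ee_rot: [0.0, 1.0, 0.001, 0.0]
force: [0.5, 0.1, -0.3]
grip_width: 0.824
grip_force: 0.0
1.3 [ 224.11210467 -411.61995829  181.83428521] [2.81022903e-04 9.99999526e-01 9.16827707e-04 1.71489875e-04] [-1.32308916e+00  2.36804496e-01  1.73428262e+00  2.12103501e-04
  1.16987674e+00  2.45790795e-01]
```

```bash
python3 -m crank '[[[0.72,-1,0.3,0,0,0,70],[0.72,-1,0.3,0,0,0,70],[0.72,-1,0.3,0,0,0,70],[0.72,-1,0.3,0,0,0,70],[0.72,-1,0.3,0,0,0,70],[0.72,-1,0,0,0,0,70],[0.72,-1,0,0,0,0,70],[0.72,-1,0,0,0,0,70]]]' >/dev/null; python3 -m crank '[[[0.72,-1,0,0,0,0,70],[0.72,-1,0,0,0,0,70],[0.72,-1,0,0,0,0,70],[0.72,-1,0,0,0,0,70],[0.72,-1,0,0,0,0,70],[0.72,-1,0,0,0,0,70],[0.72,-1,0,0,0,0,70],[0.72,-1,0,0,0,0,70]]]'; python3 -m crank '[[[0.6,-0.8,0,0,0,0,70],[0.6,-0.8,0,0,0,0,70],[0.5,-0.8,0,0,0,0,70],[0,0,0,0,0,0,70],[0,0,0,0,0,0,70],[0,0,0,0,0,0,70],[0,0,0,0,0,0,70],[0,0,0,0,0,0,70]]]'; python3 -c "
from v import *;look(['blue']);cv2.imwrite('pics/s1.png',capture('scene'))"
```

```text
time_s: 2.9
eef_pos: [511.5, -11.1, 144.5]
ee_rot: [0.0, 1.0, 0.001, 0.0]
force: [-0.7, -0.4, -0.1]
grip_width: 0.819
grip_force: 0.0
time_s: 3.7
eef_pos: [553.4, 46.4, 144.0]
ee_rot: [0.0, 1.0, -0.0, 0.0]
force: [0.6, 0.1, 0.2]
grip_width: 0.817
grip_force: 0.0
blue
  top
  a969 px[304.6 142.4] z12[ 666.5 -132. ] z60[ 654.3 -125.8]
blue
  scene
  a960 px[173.8 240.1] z12[ 673.7 -130.6] z60[ 705.4 -114.3]
  a172 px[270.8 188.2] z12[516.5  48.1] z60[559.8  51.2]
```

View pics/s1.png

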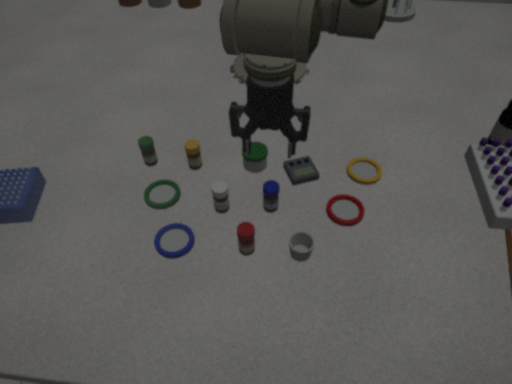

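Scene view: the open fingers (tips near (248,152) and (293,152)) are centred behind and above the blue vial (271,198), as expected. Descending to grip the cap.

```bash
python3 -m crank '[[[0.1,-0.1,0.6,0,0,0,70],[0.1,-0.1,0.7,0,0,0,70],[0,0,0.8,0,0,0,70],[0,0,0.8,0,0,0,70],[0,0,0.8,0,0,0,70],[0,0,0.6,0,0,0,70],[0,0,0,0,0,0,70],[0,0,0,0,0,0,70]]]'; python3 -m crank '[[[0,0,0,0,0,0,45],[0,0,0,0,0,0,38],[0,0,0,0,0,0,32],[0,0,0,0,0,0,25],[0,0,0,0,0,0,25],[0,0,0,0,0,0,25],[0,0,0,0,0,0,25],[0,0,0,0,0,0,25]]]' 40
```

```text
time_s: 4.65
eef_pos: [558.7, 51.8, 36.8]
ee_rot: [0.0, 1.0, -0.0, 0.0]
force: [0.7, -0.9, 0.9]
grip_width: 0.815
grip_force: 0.0
time_s: 5.45
eef_pos: [559.0, 51.8, 37.1]
ee_rot: [0.0, 1.0, 0.0, 0.001]
force: [-1.8, 0.7, 6.3]
grip_width: 0.383
grip_force: 39.3
```

```bash
python3 -m crank '[[[0,0,-0.3,0,0,0,25],[0,0,-0.6,0,0,0,25],[0,0,-0.8,0,0,0,25],[0,0,-0.8,0,0,0,25],[0,0,-0.8,0,0,0,25],[0,0,-0.7,0,0,0,25],[0,0,-0.5,0,0,0,25],[0.2,0.4,0,0,0,0,25]]]'; python3 -m crank '[[[0.4,0.7,0,0,0,0,25],[0.6,1,0,0,0,0,25],[0.6,1,0,0,0,0,25],[0.6,1,0,0,0,0,25],[0.6,1,0,0,0,0,25],[0.6,1,0,0,0,0,25],[0.5,0.8,0,0,0,0,25],[0.3,0.4,0,0,0,0,25]]]';  python3 -m crank '[[[0,0,0.4,0,0,0,25],[0,0,0.6,0,0,0,25],[0,0,0.6,0,0,0,25],[0,0,0.6,0,0,0,25],[0,0,0.5,0,0,0,25],[0,0,0,0,0,0,25],[0,0,0,0,0,0,25],[0,0,0,0,0,0,25]]]'; python3 -c "
from v import *
cv2.imwrite('pics/s2.png',capture('scene'))"
```

```text
time_s: 6.25
eef_pos: [564.0, 42.3, 150.5]
ee_rot: [0.0, 1.0, 0.001, 0.001]
force: [-0.3, -0.7, -1.5]
grip_width: 0.381
grip_force: 39.7
time_s: 7.05
eef_pos: [668.8, -134.3, 146.7]
ee_rot: [-0.0, 1.0, -0.001, -0.001]
force: [-1.0, -0.5, -0.5]
grip_width: 0.384
grip_force: 39.8
time_s: 7.85
eef_pos: [669.0, -130.7, 82.2]
ee_rot: [0.0, 1.0, 0.0, 0.001]
force: [0.7, 0.5, -0.6]
grip_width: 0.387
grip_force: 39.8
```

View pics/s2.png

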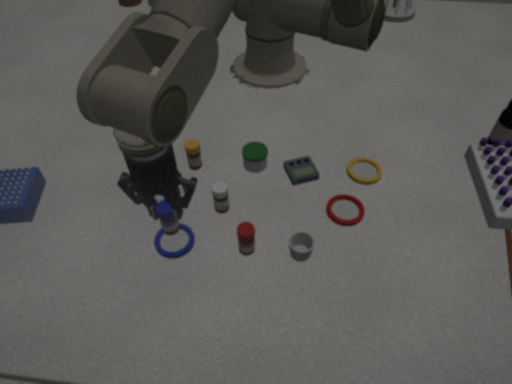

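Vial is held upright at about (169,215), centred above the blue holder (174,240).

```bash
python3 -m crank '[[[0,0,0.4,0,0,0,25],[0,0,0.5,0,0,0,25],[0,0,0.4,0,0,0,25],[0,0,0.2,0,0,0,25],[0,0,0.08,0,0,0,25],[0,0,0,0,0,0,25],[0,0,0,0,0,0,25],[0,0,0,0,0,0,25]]]'; python3 -m crank '[[[0,0,0,0,0,0,40],[0,0,0,0,0,0,50],[0,0,0,0,0,0,65],[0,0,0,0,0,0,65],[0,0,0,0,0,0,65],[0,0,-0.4,0,0,0,65],[0,0,-0.8,0,0,0,65],[0,0,-1,0,0,0,65]]]';python3 -m crank '[[[0,0,-1,0,0,0,70],[0,0,-0.8,0,0,0,70],[-0.5,0.2,0,0,0,0,70],[-0.9,0.4,0,0,0,0,70],[-0.9,0.5,0,0,0,0,70],[-0.9,0.5,0,0,0,0,70],[-0.9,0.5,0,0,0,0,70],[-0.9,0.5,0,0,0,0,70]]]'; python3 -c "
from v import *;look()"
```

```text
time_s: 8.7
eef_pos: [668.5, -130.5, 42.3]
ee_rot: [-0.0, 1.0, 0.0, -0.0]
force: [-3.7, 2.6, 5.9]
grip_width: 0.382
grip_force: 40.3
time_s: 9.5
eef_pos: [668.2, -130.5, 97.4]
ee_rot: [-0.0, 1.0, -0.0, -0.001]
force: [0.5, 0.0, 0.5]
grip_width: 0.762
grip_force: 0.0
time_s: 10.3
eef_pos: [542.7, -196.1, 142.7]
ee_rot: [0.0, 1.0, 0.0, 0.0]
force: [0.3, -0.7, -0.3]
grip_width: 0.821
grip_force: 0.0
blue
  top
  a969 px[304.6 142.4] z12[ 666.5 -132. ] z60[ 654.3 -125.8]
blue
  scene
  a461 px[172.7 235.1] z12[ 662.1 -135.8] z60[ 694.7 -119.1]
green
  top
  a601 px[240.3 251.5] z12[431.1   3.7] z60[431.7   2.6]
green
  scene
  a276 px[254.3 150.6] z12[399.1  -1.9] z60[451.2   4.9]
yellow
  top
  a68 px[306.6 241.5] z12[ 453.4 -135.3] z60[ 452.9 -128.8]
  a1016 px[122.4 248.9] z12[431.9 254.5] z60[432.5 239.6]
yellow
  scene
  a669 px[364.  170.4] z12[440.6 254.7] z60[489.6 242.5]
  a155 px[191.8 146.8] z12[ 400.3 -155. ] z60[ 452.2 -136.8]
red
  top
  a980 px[146.4 192.5] z12[553.2 207.1] z60[547.2 194.9]
  a182 px[236.6 134.6] z12[682.1  15.4] z60[669.   13.6]
red
  scene
  a96 px[247.  229.4] z12[632.7  10.3] z60[667.4  16.2]
```

```bash
python3 -m crank '[[[-0.9,0.5,0,0,0,0,70],[-0.9,0.5,0,0,0,0,70],[-0.9,0.5,0,0,0,0,70],[-0.7,0.3,0,0,0,0,70],[-0.4,0.2,0,0,0,0,70],[0,0,0,0,0,0,70],[0,0,0,0,0,0,70],[0,0,0,0,0,0,70]]]'; python3 -c "
from v import *
t=capture('top')[80:300,90:390];s=capture('scene')[110:280,120:390]
cv2.imwrite('pics/b3.png',np.vstack([cv2.resize(t,(400,293)),cv2.resize(s,(400,252))])*1)"
```

```text
time_s: 11.5
eef_pos: [449.2, -245.3, 141.8]
ee_rot: [-0.0, 1.0, 0.0, 0.0]
force: [-0.5, 0.2, -0.3]
grip_width: 0.82
grip_force: 0.0
```

View pics/b3.png

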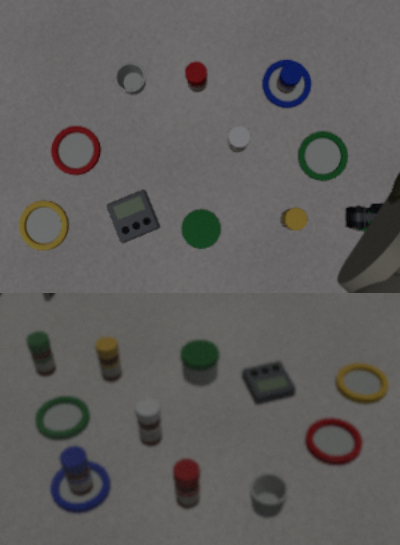

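Blue stands upright in its holder (crop, top view: cap at (291,75) within ring at (287,83)). Next is green.

```bash
python3 -m crank '[[[-0.1,0.1,0.5,0,0,0,70],[0,0,0.7,0,0,0,70],[0,0,0.8,0,0,0,70],[0,0,0.8,0,0,0,70],[0,0,0.8,0,0,0,70],[0,0,0.6,0,0,0,70],[0,0,0,0,0,0,70],[0,0,0,0,0,0,60]]]'; python3 -m crank '[[[0,0,0,0,0,0,45],[0,0,0,0,0,0,38],[0,0,0,0,0,0,32],[0,0,0,0,0,0,25],[0,0,0,0,0,0,25],[0,0,0,0,0,0,25],[0,0,0,0,0,0,25],[0,0,0,0,0,0,25]]]' 40
python3 -m crank '[[[0,0,-0.3,0,0,0,25],[0,0,-0.6,0,0,0,25],[0,0,-0.8,0,0,0,25],[0,0,-0.8,0,0,0,25],[0,0,-0.7,0,0,0,25],[0,0,-0.3,0,0,0,25],[0.2,-0.1,0,0,0,0,25],[0.5,-0.3,0,0,0,0,25]]]'; python3 -m crank '[[[0.9,-0.5,0,0,0,0,25],[0.9,-0.5,0,0,0,0,25],[0.8,-0.5,0,0,0,0,25],[0.5,-0.3,0,0,0,0,25],[0.3,-0.1,0,0,0,0,25],[0,0,0,0,0,0,25],[0,0,0,0,0,0,25],[0,0,0,0,0,0,25]]]'; python3 -c "
from v import *
cv2.imwrite('pics/s4.png',capture('scene'))"
```

```text
time_s: 12.4
eef_pos: [446.4, -248.1, 37.2]
ee_rot: [0.0, 1.0, 0.0, 0.0]
force: [0.8, -0.0, -0.7]
grip_width: 0.701
grip_force: 0.0
time_s: 13.2
eef_pos: [446.4, -248.3, 37.6]
ee_rot: [0.0, 1.0, -0.0, 0.001]
force: [-0.5, 2.6, 5.6]
grip_width: 0.383
grip_force: 39.2
time_s: 14.0
eef_pos: [463.5, -238.0, 123.7]
ee_rot: [-0.0, 1.0, -0.001, -0.0]
force: [0.6, -0.2, -0.8]
grip_width: 0.386
grip_force: 39.7
time_s: 14.8
eef_pos: [548.0, -191.1, 124.2]
ee_rot: [-0.0, 1.0, -0.0, -0.0]
force: [0.3, -0.6, -0.1]
grip_width: 0.387
grip_force: 39.7
```

View pics/s4.png

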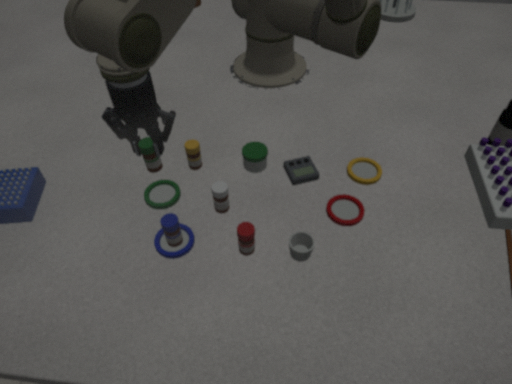

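Green vial is held upright at (151,155), above the green holder (162,194).

```bash
python3 -m crank '[[[0.04,0,0.5,0,0,0,25],[0,0,0.8,0,0,0,25],[0,0,0.8,0,0,0,25],[0,0,0.7,0,0,0,25],[0,0,0.3,0,0,0,25],[0,0,0.18,0,0,0,25],[0,0,0,0,0,0,25],[0,0,0,0,0,0,25]]]'; python3 -m crank '[[[0,0,0,0,0,0,40],[0,0,0,0,0,0,50],[0,0,0,0,0,0,65],[0,0,0,0,0,0,65],[0,0,0,0,0,0,65],[0,0,-0.4,0,0,0,65],[0,0,-0.8,0,0,0,65],[0,0,-1,0,0,0,65]]]';python3 -m crank '[[[0,0,-1,0,0,0,70],[0,0,-0.8,0,0,0,70],[-0.4,-0.2,0,0,0,0,70],[-0.8,-0.4,0,0,0,0,70],[-0.9,-0.5,0,0,0,0,70],[-0.9,-0.5,0,0,0,0,70],[-0.6,-0.3,0,0,0,0,70],[-0.36,-0.2,0,0,0,0,70]]]'; python3 -m crank '[[[0,0,0,0,0,0,70],[0,0,0,0,0,0,70],[0,0,0,0,0,0,70],[0,0,0,0,0,0,70],[0,0,0,0,0,0,70],[0,0,0,0,0,0,70],[0,0,0,0,0,0,70],[0,0,0,0,0,0,70]]]'; python3 -c "
from v import *
t=capture('top')[80:300,90:390];s=capture('scene')[110:280,120:390]
cv2.imwrite('pics/b5.png',np.vstack([cv2.resize(t,(400,293)),cv2.resize(s,(400,252))]))"
```

```text
time_s: 15.65
eef_pos: [549.8, -190.9, 42.7]
ee_rot: [0.0, 1.0, -0.0, 0.0]
force: [0.6, -0.2, 0.4]
grip_width: 0.383
grip_force: 39.8
time_s: 16.45
eef_pos: [549.2, -190.5, 98.0]
ee_rot: [-0.0, 1.0, -0.0, -0.001]
force: [0.3, -0.6, 0.5]
grip_width: 0.762
grip_force: 0.0
time_s: 17.25
eef_pos: [449.8, -137.7, 143.1]
ee_rot: [0.0, 1.0, 0.0, 0.0]
force: [0.5, -0.3, -0.1]
grip_width: 0.821
grip_force: 0.0
time_s: 18.05
eef_pos: [450.6, -138.2, 142.3]
ee_rot: [-0.0, 1.0, 0.0, 0.0]
force: [-0.3, -0.5, 0.3]
grip_width: 0.82
grip_force: 0.0
```

View pics/b5.png

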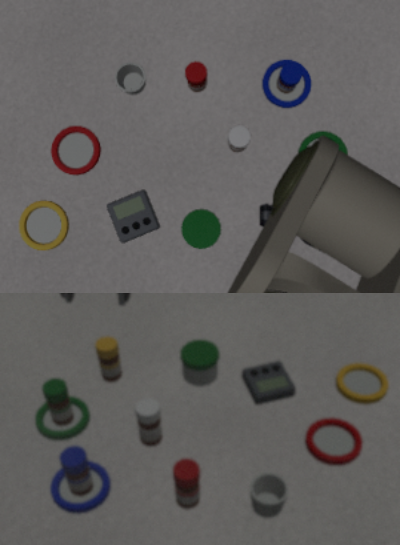

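Green stands in its holder (crop, scene view: cap (55,390), ring (62,417)). Yellow (107,358) is next.

```bash
python3 -m crank '[[[-0.06,-0.04,0.5,0,0,0,70],[0,0,0.7,0,0,0,70],[0,0,0.8,0,0,0,70],[0,0,0.8,0,0,0,70],[0,0,0.8,0,0,0,70],[0,0,0.6,0,0,0,70],[0,0,0,0,0,0,70],[0,0,0,0,0,0,60]]]'; python3 -m crank '[[[0,0,0,0,0,0,45],[0,0,0,0,0,0,38],[0,0,0,0,0,0,32],[0,0,0,0,0,0,25],[0,0,0,0,0,0,25],[0,0,0,0,0,0,25],[0,0,0,0,0,0,25],[0,0,0,0,0,0,25]]]' 40
python3 -m crank '[[[0,0,-0.3,0,0,0,25],[0,0,-0.6,0,0,0,25],[0,0,-0.8,0,0,0,25],[0,0,-0.8,0,0,0,25],[0,0,-0.8,0,0,0,25],[0,0,-0.6,0,0,0,25],[0,0,-0.3,0,0,0,25],[0,-0.4,0,0,0,0,25]]]'; python3 -m crank '[[[-0.1,-0.8,0,0,0,0,25],[-0.1,-1,0,0,0,0,25],[0,-1,0,0,0,0,25],[0,-1,0,0,0,0,25],[0,-1,0,0,0,0,25],[0,-1,0,0,0,0,25],[0,-1,0,0,0,0,25],[0,-1,0,0,0,0,25]]]';  python3 -m crank '[[[-0.1,-1,0,0,0,0,25],[-0.1,-1,0,0,0,0,25],[-0.1,-1,0,0,0,0,25],[-0.1,-1,0,0,0,0,25],[0,-1,0,0,0,0,25],[0,-1,0,0,0,0,25],[0,-0.8,0,0,0,0,25],[0,-0.5,0,0,0,0,25]]]'; python3 -m crank '[[[0,-0.14,0,0,0,0,25],[0,0,0,0,0,0,25],[0,0,0.5,0,0,0,25],[0,0,0.5,0,0,0,25],[0,0,0,0,0,0,25],[0,0,0,0,0,0,25],[0,0,0,0,0,0,25],[0,0,0,0,0,0,25]]]'; python3 -c "
from v import *
cv2.imwrite('pics/s6.png',capture('scene'))"
```

```text
time_s: 18.95
eef_pos: [449.2, -137.2, 37.7]
ee_rot: [0.0, 1.0, 0.0, 0.0]
force: [-0.3, 0.5, 0.2]
grip_width: 0.706
grip_force: 0.0
time_s: 19.75
eef_pos: [449.5, -137.3, 38.1]
ee_rot: [0.0, 1.0, 0.0, 0.001]
force: [-1.2, 1.3, 6.4]
grip_width: 0.386
grip_force: 39.2
time_s: 20.55
eef_pos: [449.3, -127.6, 143.1]
ee_rot: [0.001, 1.0, -0.001, 0.001]
force: [0.1, -0.6, -1.3]
grip_width: 0.384
grip_force: 39.8
time_s: 21.35
eef_pos: [443.1, 69.5, 141.5]
ee_rot: [-0.0, 1.0, 0.0, -0.001]
force: [0.1, -0.3, -0.4]
grip_width: 0.383
grip_force: 39.8
time_s: 22.15
eef_pos: [433.0, 251.8, 141.4]
ee_rot: [0.0, 1.0, 0.001, -0.001]
force: [-0.1, -0.2, -1.1]
grip_width: 0.384
grip_force: 39.8
time_s: 22.95
eef_pos: [434.2, 253.8, 117.6]
ee_rot: [-0.0, 1.0, -0.0, 0.0]
force: [0.0, 0.8, -0.9]
grip_width: 0.383
grip_force: 39.8
```

View pics/s6.png

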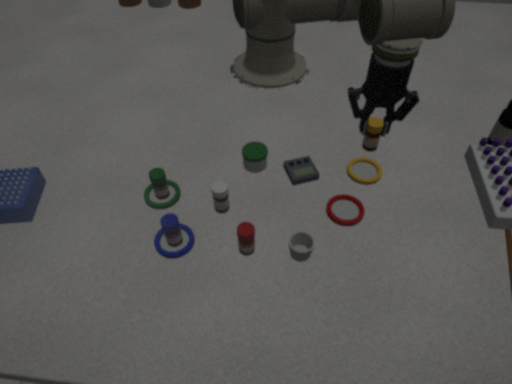

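Yellow vial is held upright at (373,133), above its holder (364,170).

```bash
python3 -m crank '[[[0,0,0.5,0,0,0,25],[0,0,0.8,0,0,0,25],[0,0,0.7,0,0,0,25],[0,0,0.5,0,0,0,25],[0,0,0.3,0,0,0,25],[0,0,0.18,0,0,0,25],[0,0,0,0,0,0,25],[0,0,0,0,0,0,25]]]'; python3 -m crank '[[[0,0,0,0,0,0,40],[0,0,0,0,0,0,50],[0,0,0,0,0,0,65],[0,0,0,0,0,0,65],[0,0,0,0,0,0,65],[0,0,-0.4,0,0,0,65],[0,0,-0.8,0,0,0,65],[0,0,-1,0,0,0,65]]]';python3 -m crank '[[[0,0,-1,0,0,0,70],[0,0,-0.8,0,0,0,70],[0.4,0.4,0,0,0,0,70],[0.8,0.8,0,0,0,0,70],[1,1,0,0,0,0,70],[1,1,0,0,0,0,70],[1,1,0,0,0,0,70],[1,1,0,0,0,0,70]]]'; python3 -m crank '[[[1,1,0,0,0,0,70],[1,1,0,0,0,0,70],[1,1,0,0,0,0,70],[0.8,0.9,0,0,0,0,70],[0.4,0.5,0,0,0,0,70],[0,0,0,0,0,0,70],[0,0,0,0,0,0,70],[0,0,0,0,0,0,70]]]'; python3 -c "
from v import *
look(['red'])
t=capture('top')[80:300,90:390];s=capture('scene')[110:280,120:390]
cv2.imwrite('pics/b7.png',np.vstack([cv2.resize(t,(400,293)),cv2.resize(s,(400,252))]))"
```

```text
time_s: 23.8
eef_pos: [434.4, 254.0, 43.2]
ee_rot: [-0.0, 1.0, 0.0, 0.001]
force: [0.5, -0.6, 0.7]
grip_width: 0.387
grip_force: 39.9
time_s: 24.6
eef_pos: [433.7, 253.7, 98.6]
ee_rot: [0.0, 1.0, -0.0, -0.001]
force: [0.2, 0.4, 0.2]
grip_width: 0.762
grip_force: 0.0
time_s: 25.4
eef_pos: [565.0, 121.9, 142.1]
ee_rot: [0.0, 1.0, -0.0, -0.0]
force: [0.3, 0.7, 0.1]
grip_width: 0.819
grip_force: 0.0
time_s: 26.2
eef_pos: [668.5, 14.6, 142.6]
ee_rot: [-0.0, 1.0, 0.0, -0.0]
force: [0.9, 1.4, -0.3]
grip_width: 0.823
grip_force: 0.0
red
  top
  a149 px[135.4 189.1] z12[560.3 231.6] z60[553.9 218. ]
red
  scene
```

View pics/b7.png

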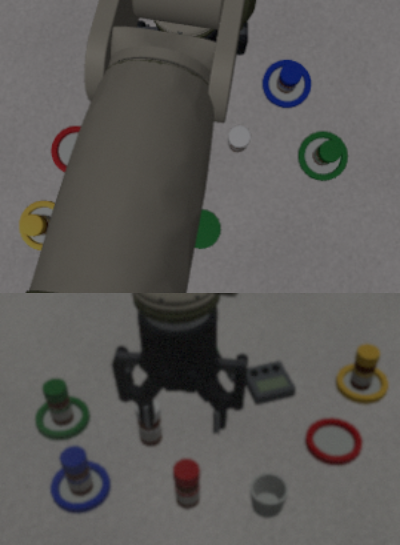

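Yellow stands in its holder (crop, scene view: (366,367) over ring (362,382)). The gripper is above and behind red (187,482).

```bash
python3 -m crank '[[[0.02,0.04,0.5,0,0,0,70],[0,0,0.7,0,0,0,70],[0,0,0.8,0,0,0,70],[0,0,0.8,0,0,0,70],[0,0,0.8,0,0,0,70],[0,0,0.6,0,0,0,70],[0,0,0,0,0,0,70],[0,0,0,0,0,0,60]]]'; python3 -m crank '[[[0,0,0,0,0,0,45],[0,0,0,0,0,0,38],[0,0,0,0,0,0,32],[0,0,0,0,0,0,25],[0,0,0,0,0,0,25],[0,0,0,0,0,0,25],[0,0,0,0,0,0,25],[0,0,0,0,0,0,25]]]' 40
python3 -m crank '[[[0,0,-0.3,0,0,0,25],[0,0,-0.6,0,0,0,25],[0,0,-0.8,0,0,0,25],[0,0,-0.8,0,0,0,25],[0,0,-0.8,0,0,0,25],[0,0,-0.6,0,0,0,25],[0,0,-0.3,0,0,0,25],[-0.2,-0.4,0,0,0,0,25]]]'; python3 -m crank '[[[-0.5,-0.8,0,0,0,0,25],[-0.6,-1,0,0,0,0,25],[-0.6,-1,0,0,0,0,25],[-0.6,-1,0,0,0,0,25],[-0.6,-1,0,0,0,0,25],[-0.6,-1,0,0,0,0,25],[-0.5,-0.9,0,0,0,0,25],[-0.44,-0.66,0,0,0,0,25]]]'; python3 -m crank '[[[0,0,0,0,0,0,25],[0,0,0,0,0,0,25],[0,0,0.5,0,0,0,25],[0,0,0.5,0,0,0,25],[0,0,0,0,0,0,25],[0,0,0,0,0,0,25],[0,0,0,0,0,0,25],[0,0,0,0,0,0,25]]]'; python3 -c "
from v import *
cv2.imwrite('pics/s8.png',capture('scene'))"
```

```text
time_s: 27.2
eef_pos: [669.7, 12.8, 38.1]
ee_rot: [0.0, 1.0, 0.0, 0.0]
force: [0.9, -0.2, 1.0]
grip_width: 0.705
grip_force: 0.0
time_s: 28.0
eef_pos: [670.1, 12.9, 38.8]
ee_rot: [0.0, 1.0, 0.0, 0.001]
force: [-0.7, 1.1, 6.2]
grip_width: 0.388
grip_force: 39.4
time_s: 28.8
eef_pos: [665.0, 22.1, 143.7]
ee_rot: [0.0, 1.0, -0.001, 0.001]
force: [-0.5, -0.0, -0.7]
grip_width: 0.382
grip_force: 39.7
time_s: 29.6
eef_pos: [551.6, 208.7, 141.8]
ee_rot: [0.0, 1.0, 0.001, -0.001]
force: [0.3, -0.2, -0.2]
grip_width: 0.381
grip_force: 39.8
time_s: 30.4
eef_pos: [553.8, 206.8, 118.2]
ee_rot: [-0.0, 1.0, -0.0, 0.0]
force: [0.3, 0.8, -1.5]
grip_width: 0.385
grip_force: 39.8
```

View pics/s8.png

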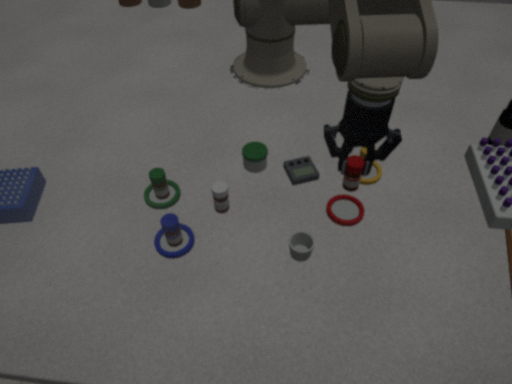

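Red is held upright at (354,172), above its holder (346,209).

```bash
python3 -m crank '[[[0,0,0.5,0,0,0,25],[0,0,0.8,0,0,0,25],[0,0,0.7,0,0,0,25],[0,0,0.5,0,0,0,25],[0,0,0.3,0,0,0,25],[0,0,0.18,0,0,0,25],[0,0,0,0,0,0,25],[0,0,0,0,0,0,25]]]'; python3 -m crank '[[[0,0,0,0,0,0,40],[0,0,0,0,0,0,50],[0,0,0,0,0,0,65],[0,0,0,0,0,0,65],[0,0,0,0,0,0,65],[0,0,-0.4,0,0,0,65],[0,0,-0.8,0,0,0,65],[0,0,-1,0,0,0,65]]]';python3 -m crank '[[[0,0,-1,0,0,0,70],[0,0,-1,0,0,0,70],[0,0.4,-0.6,0,0,0,70],[-0.4,0.8,0,0,0,0,70],[-0.8,1,0,0,0,0,70],[-0.8,1,0,0,0,0,70],[-0.8,1,0,0,0,0,70],[-0.8,1,0,0,0,0,70]]]'; python3 -m crank '[[[-0.5,0.6,0,0,0,0,70],[-0.5,0.6,0,0,0,0,70],[0,0,0,0,0,0,70],[0,0,0,0,0,0,70],[0,0,0,0,0,0,70],[0,0,0,0,0,0,70],[0,0,0,0,0,0,70],[0,0,0,0,0,0,70]]]'; python3 -c "
from v import *
t=capture('top')[80:300,90:390];s=capture('scene')[110:280,120:390]
cv2.imwrite('pics/b9.png',np.vstack([cv2.resize(t,(400,293)),cv2.resize(s,(400,252))]))"
```

```text
time_s: 31.25
eef_pos: [554.0, 207.0, 43.9]
ee_rot: [-0.0, 1.0, 0.0, 0.001]
force: [0.4, 0.2, 1.6]
grip_width: 0.385
grip_force: 39.8
time_s: 32.05
eef_pos: [553.2, 206.8, 99.0]
ee_rot: [0.0, 1.0, -0.0, -0.001]
force: [-0.0, -0.2, -0.5]
grip_width: 0.761
grip_force: 0.0
time_s: 32.85
eef_pos: [462.4, 75.5, 163.4]
ee_rot: [0.0, 1.0, -0.0, -0.0]
force: [0.2, -0.4, 1.4]
grip_width: 0.819
grip_force: 0.0
time_s: 33.65
eef_pos: [438.6, 47.1, 163.2]
ee_rot: [-0.0, 1.0, 0.0, -0.0]
force: [-0.2, -0.3, -0.4]
grip_width: 0.819
grip_force: 0.0
```

View pics/b9.png

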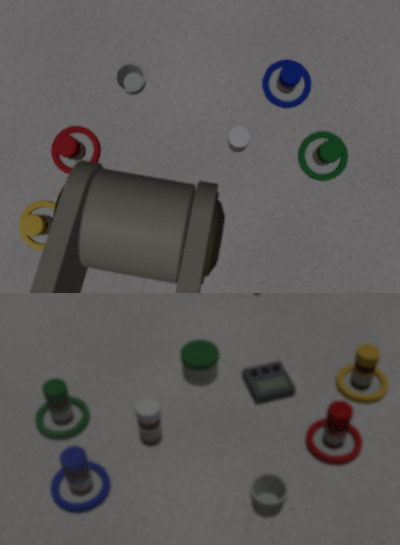

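All four vials stand in their own holders (crop, scene view: blue (75,470), green (57,400), yellow (366,367), red (338,423)). The white vial (149,421) and the pot (199,360) haven't moved.

```bash
python3 -c "
from rig import *;print(finish_job())"
```

```text
the job is handed in; nothing more can be done
None
```

I set all four control vials upright in their matching holders, in the order blue, green, yellow, red, and handed the job in at about 34 s; the last pictures show the white vial and the pot where they started, but no verdict came back.

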